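Take the finished circuit board out of its holder

ROBOT

A 7-joint arm with a two-finger parallel gripper is mounted at the origin on the work surface. World frame = base frame: x ahead of the robot, y to its left, z up, the work surface at z = 0. Lengths are in m, angles in rad, forces in N, time in s.
With the tool pointing down it reaches from about 0.425 to 0.95 m from the base axis. Payload 4.7 kg.
Tool frame: the origin (TCP) lies at the very end of the fingers, on their centre line; the grasp point (between the pads) lies 19 mm behind it; z points along the fingers, y is the line along which they close (so a half turn about z gives the same grasp; the last joint's range is limited). The gripper opens to 87 mm and grips with 3 to 60 N. Pads are 19 mm wide; open, the fingers measure 117 mm over their backs; the gripper's body (75 mm by 190 mm) begins 51 mm behind the grasp point.
Start: joints at [1.299, 0.469, -0.049, 1.532, 0.024, 1.141, -0.082], TCP at [0.162, -0.655, 0.223] pointing down, gripper open.
Joint ranges: [-2.59, 2.59], [-0.33, 1.99], [-1.39, 1.29], [0.1, 2.45], [-1.04, 4.18], [0.21, 1.99], [-2.66, 2.66]. Speed limits (rad/s): [2.57, 2.57, 3.14, 3.14, 3.14, 3.14, 3.14].

INTERFACE

Orientations are given as [roll, pitch, yaw] about the fixed x, y, z axes, in that order (R = Rz(yaw) Ry(pitch) Rx(roll)).
In Python, from plant import bot gives the robot as it stands.
- The arm moves only by the shell command python3 drive.py [FORCE], which reads ROWS from standard input. ROWS is a JSON list that holds a single list of rows (three levels of brackets), with 1 to 5 rows, each of 7 numbers: dx, dy, dz in m, then a rotation vector rx, ry, rz in rad, then the opening from 0.0 (shut) to 1.0 (fully open); each row is the pose to reach, as a shift and turn from the pose commanded when the command began, along the tool's axes at that moment; what a row does not reach only later rows make up. A row lasts 1/12 s, in which the tool goes at most 0.0417 m and 0.125 rad, less where a joint would pass 70% of its speed; a pose out of reach is approached as far as the arm can. The fingers move at their own pace and stop on an object; FORCE is the grip in N (left out, the last holds). Time passes only in rows, so rows that do not move let the fingers close. It prints the time, the measured TCP pose, the force, the opening and the grip force at its end. Input that does not fit is refused with a message, and nothing moves.
- bot.get_obs(): the state, without advancing time (a new reading comes with each control period).
- bot.snapshot(name): name is "scene" or "top"; returns a dict with "image" (420x560x3 uint8, red, green, blue), "mtx" (3x3 intrinsics, pixels), "R" (3x3) and "t" (3): a world point X has camera coordinates R X + t. Camera axes: x right, y down, z forward; pixel columns grow to the right and rows downward; lengths in m; the calibration is good to about 2 mm. A picture is of the moment at which its call begins. There is no depth.
- bot.close_job(): hands the job in; it is judged then, once.
The state is a dict: "t": time; "qpos": joint angles; "joint_velocities": joint speeds; "joint_efforts": joint torques, N m; "eef_pos": TCP position; "tool_rot": TCP orientation; "contact_force": force on the tool from outside, world axes, zero at the start; "ft_torque": the same for the moment, N m; "finger_gap": opening from 0.0 (shut) to 1.0 (fully open); "grip_force": force on a finger pad.
Only numpy, scipy, OpenCV 4.12 (cv2) and the standard library are available. Lean on these libraries where they do the work, as an engineer would, in place of code of your own. Each camera call takes 0.05 s, during which the arm holds its last target. There are 200 camera calls.

TASK

Free the circuit board in the black holder: turn the spoked wheel counter-clockwise until the clamp jaw has drawn right back off the board, and swing the steel tab right aside off its other end. Only then lift the board out by its heat sink, keeping it level, and set it down gently (no dropping) flat on the floor of the open black tray beside the holder, heat sink up. Leave the other things on the bench where they are.

Things in the scene. Friction and masses are not known exactly. Their poses are not given: they have to be found in the camera images.
- holder: Black board holder fixed to the bench, base 150 x 360 x 14 mm; origin on the bench top under the middle of its nest, +z up, +y (its long direction) towards the spoked wheel, -y towards the swing tab. The nest is a shallow rectangular pocket 103 (x) x 143 (y) mm whose ledges lie at z = 40 mm; its side walls end at z = 46 mm. Nothing on it is higher than 90 mm.
- board: The circuit board in the holder's nest: green plate 100 (x) x 140 (y) x 5 mm, 0.15 to 0.4 kg, with one tall finned aluminium heat sink in its middle, 30 (x) x 50 (y) mm, its top 45 mm above the plate's underside: the grip. Other parts on it are under 6 mm high. Origin at the centre of the underside; at the start its axes are those of the holder and the origin is 40 mm above the bench.
- tab (a joint): Angle (rad) of the swing tab about its vertical pivot; 0 = pointing along the holder's +y, over the end of the board; grows counter-clockwise seen from above; turns freely both ways between stops at -1.7 and 1.7, with light friction, and stays where it is left. It is clear of the board beyond about 1.25 either way.
- tab_pivot (a point): Pivot of the swing tab, fixed in the holder at (0, -92, 49) mm. The tab is a flat dark steel bar 14 mm wide, 6 mm thick (z = 49 to 55 mm), reaching 52 mm from the pivot.
- tab_post (a point): Centre of the top of the tab's upright thumb post: 14 mm diameter, 32 mm tall (z = 55 to 87 mm), 42 mm from the pivot.
- wheel (a joint): Angle (rad) of the spoked wheel; 0 = jaw fully over the board, grows counter-clockwise seen from above to a stop at 2.9; friction about 0.1 N m, it stays where it is left. Each rad draws the jaw back 5 mm.
- wheel_hub (a point): Centre of the top of the wheel's hub, fixed in the holder at (0, 175, 87) mm. Vertical axis; hub 34 mm diameter (a 16 mm cap rises 3 mm more); four level round black spokes 90 degrees apart, 14 mm thick, with centre lines at z = 76 mm, reaching 65 mm from the axis. At joint value w one spoke points w counter-clockwise from the holder's +x. Below the spokes nothing is higher than z = 60 mm.
- jaw (a joint): Position (m) of the sliding aluminium clamp jaw along the holder's +y, driven by the wheel (0.005 per rad) to a stop near 0.0145; at 0 its straight edge overlaps the board's end by 10 mm, 3 mm above it; beyond 0.011 it is clear.
- tray: Open black tray fixed to the bench, outside 136 (x) x 176 (y) x 30 mm, walls 5 mm, floor 5 mm thick; inside 126 x 166 mm. Origin under its centre on the bench, +z up. The board lies in it either way round.
- jar: Small loose jar, 40 mm diameter, 55 mm tall, upright between holder and tray; origin under its centre.
- spool: Loose metal spool, 66 mm diameter, 43 mm tall, behind the holder; origin under its centre.
- bottle: Loose white bottle, 56 mm diameter, 130 mm tall, at the back; origin under its centre.
- screwdriver: Loose screwdriver 170 mm long, lying to the right of the tray.
- fan: Loose black square fan 80 x 80 x 25 mm, lying to the left of the holder's wheel; origin under its centre.
- meter: Loose grey test meter 150 x 80 x 36 mm, lying at the back behind the tray; origin under its centre.
- spare_board: Loose bare green board without heat sink, 90 x 120 x 5 mm, lying on the bench to the right of the tray; leave it there.

How it is judged:
By the outcome, as a careful person would: the job done as asked, in the order asked, and still so for the second after the job is handed in, with the robot touching nothing.
It also fails if it takes over 64 s, if anything falls off the work surface, if the arm or the gripper's body presses on something with over 40 N, if the wrist force passes 120 N, or if a joint passes its speed limit or range.

## Working session

There is one attempt and no reset: what is moved stays moved. The work goes in short steps, Python scripts to look and compute and a shell command to move; the robot and the scene stay as the last step left them, time stands still between calls to the robot, and variables do not carry over. Pictures are saved under pics/ and viewed, at most 10 in all, crops included, and the job is handed in when it is done.

```bash
ls; mkdir -p pics
python3 - <<'E'
from plant import bot
import cv2,numpy as np
for n in("scene","top"):
    s=bot.snapshot(n); cv2.imwrite(f"pics/{n}0.png",s["image"][:,:,::-1]); np.savez(f"pics/{n}0.npz",**s)
    print(n,s["mtx"].round(1).tolist(),s["R"].round(3).tolist(),s["t"].round(3).tolist())
o=bot.get_obs();print(o)
E
```

```text
drive.py
pics
plant.py
scene [[382.1, 0.0, 274.7], [0.0, 382.1, 208.9], [0.0, 0.0, 1.0]] [[-0.591, 0.807, -0.009], [0.512, 0.365, -0.778], [-0.624, -0.464, -0.629]] [0.408, -0.192, 1.477]
top [[523.6, 0.0, 277.4], [0.0, 523.6, 213.2], [0.0, 0.0, 1.0]] [[0.004, -1.0, 0.003], [-0.995, -0.004, -0.099], [0.099, -0.003, -0.995]] [-0.059, 0.575, 1.534]
{'t': 0.1, 'qpos': array([ 1.29907436,  0.46939403, -0.04858023,  1.53356396,  0.02413113,
        1.14099494, -0.08228368]), 'joint_velocities': array([ 2.15302599e-04, -3.97054684e-05,  3.40870733e-04, -2.12663923e-03,
       -2.71295946e-04, -1.55403797e-03,  2.69062886e-04]), 'joint_efforts': array([ 1.14296647e-03, -5.09169173e+01, -8.08977499e-02, -2.36831206e+01,
       -6.14361721e-02,  3.44380306e-02,  5.74842898e-05]), 'eef_pos': array([ 0.16216665, -0.65468129,  0.22158637]), 'tool_rot': array([-3.13982148e+00,  9.58350352e-05,  2.42867029e-01]), 'contact_force': array([-0.02267484, -0.30443994, -0.8150231 ]), 'ft_torque': array([-0.04973062, -0.02444507,  0.02412914]), 'grip_force': 0.0, 'finger_gap': 1.000598667168241}
```

View pics/top0.png

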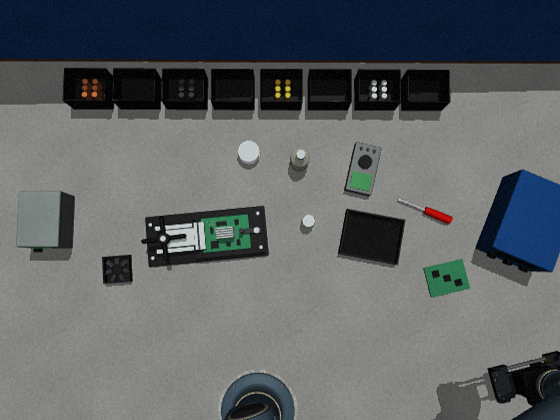

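View pics/scene0.png

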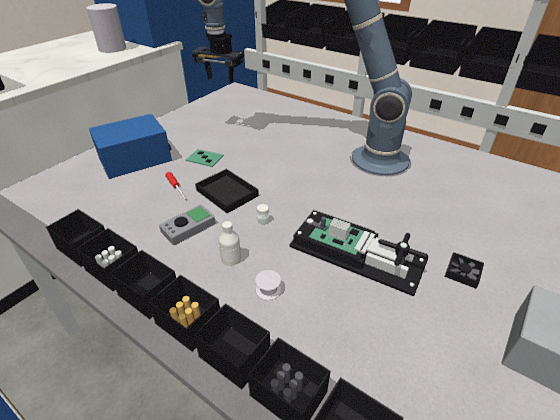

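The top view shows the holder from (147,240) to (267,232), with the wheel at about (163,238). The board is at about (227,233), the tray at (372,237) and the jar at (308,221). I'll measure these with masks and zoom in.

```bash
cat > h.py <<'E'
import numpy as np,cv2
from plant import bot
def ray(s,uv,z):
    "pixel -> world point on plane z"
    R,t=s["R"],s["t"]; c=-R.T@t
    d=R.T@np.linalg.solve(s["mtx"],[uv[0],uv[1],1.]); return c+d*(z-c[2])/d[2]
def proj(s,X):
    p=s["mtx"]@(s["R"]@np.asarray(X,float)+s["t"]); return p[:2]/p[2]
def snap(n,name=None):
    s=bot.snapshot(n)
    if name: cv2.imwrite(f"pics/{name}.png",s["image"][:,:,::-1]); np.savez(f"pics/{name}.npz",**s)
    return s
def crop(s,x0,y0,w,h,f,name):
    cv2.imwrite(f"pics/{name}.png",cv2.resize(s["image"][y0:y0+h,x0:x0+w,::-1],None,fx=f,fy=f,interpolation=cv2.INTER_CUBIC))
E
python3 - <<'E'
from h import *
T=dict(np.load("pics/top0.npz")); S=dict(np.load("pics/scene0.npz"))
a=cv2.resize(T["image"][195:275,135:285],None,fx=5,fy=5,interpolation=cv2.INTER_CUBIC)[:,:,::-1]
cv2.imwrite("pics/c1.png",a)
crop(S,280,200,160,100,5,"c2")
g=cv2.cvtColor(T["image"],cv2.COLOR_RGB2GRAY)
hsv=cv2.cvtColor(T["image"],cv2.COLOR_RGB2HSV)
m=(g<60).astype(np.uint8)
cs,_=cv2.findContours(cv2.morphologyEx(m,cv2.MORPH_CLOSE,np.ones((3,3))),cv2.RETR_EXTERNAL,cv2.CHAIN_APPROX_NONE)
for c in cs:
    if cv2.contourArea(c)>300:
        r=cv2.minAreaRect(c); 
        if 120<r[0][1]<300:
            b=cv2.boxPoints(r); print([np.round(x,1) for x in r[:2]],r[2])
            for z in(0.014,0.03): print(z,[ray(T,p,z)[:2].round(4).tolist() for p in b])
gm=((hsv[...,0]>45)&(hsv[...,0]<90)&(hsv[...,1]>90)).astype(np.uint8)
cs,_=cv2.findContours(cv2.morphologyEx(gm,cv2.MORPH_CLOSE,np.ones((9,9))),cv2.RETR_EXTERNAL,cv2.CHAIN_APPROX_NONE)
for c in cs:
    if cv2.contourArea(c)>300: 
        r=cv2.minAreaRect(c);print("green",r,[ray(T,p,.045)[:2].round(4).tolist() for p in cv2.boxPoints(r)])
E
```

```text
[array([116.9, 269.1]), array([27.3, 29.1])] 87.1375961303711
0.014 [[0.4452, 0.4669], [0.4499, 0.3803], [0.3693, 0.3738], [0.3647, 0.4599]]
0.03 [[0.445, 0.4616], [0.4496, 0.3759], [0.3698, 0.3694], [0.3652, 0.4547]]
[array([371.3, 236.6]), array([60.8, 46.1])] 10.61965560913086
0.014 [[0.4553, -0.2361], [0.5918, -0.2627], [0.5587, -0.4422], [0.4227, -0.4141]]
0.03 [[0.455, -0.2342], [0.59, -0.2606], [0.5572, -0.4383], [0.4227, -0.4104]]
[array([203.6, 236.4]), array([ 50.2, 125.4])] 84.44703674316406
0.014 [[0.5615, 0.36], [0.5998, -0.015], [0.4496, -0.0305], [0.4121, 0.3411]]
0.03 [[0.56, 0.3558], [0.598, -0.0154], [0.4493, -0.0308], [0.4122, 0.3371]]
[array([ 60.7, 228.4]), array([37.8, 68.1])] 31.723602294921875
0.014 [[0.4702, 0.6918], [0.6454, 0.5926], [0.5855, 0.4934], [0.4116, 0.5933]]
0.03 [[0.4697, 0.6842], [0.6431, 0.586], [0.5838, 0.4878], [0.4117, 0.5867]]
[array([527.6, 222.5]), array([80.1, 94.6])] 21.10483741760254
0.014 [[0.4617, -0.6432], [0.7301, -0.7558], [0.6424, -0.979], [0.3768, -0.8632]]
0.03 [[0.4612, -0.6372], [0.7269, -0.7487], [0.6402, -0.9696], [0.3773, -0.8549]]
green ((540.0846557617188, 379.32305908203125), (40.2712287902832, 53.86138916015625), 70.55996704101562) [[0.1257, -0.7206], [0.1766, -0.8691], [0.0703, -0.9022], [0.0201, -0.7546]]
green ((446.309814453125, 277.6917724609375), (30.233190536499023, 40.36818313598633), 76.75948333740234) [[0.4152, -0.4838], [0.4426, -0.5997], [0.3572, -0.6172], [0.3301, -0.502]]
green ((222.77122497558594, 236.07672119140625), (40.827064514160156, 54.17437744140625), 83.9909896850586) [[0.5561, 0.1899], [0.5736, 0.0312], [0.4542, 0.0176], [0.437, 0.175]]
green ((255.9814453125, 88.93624114990234), (384.1278076171875, 39.77785873413086), 0.27026110887527466) [[0.8888, 0.587], [1.0124, 0.5919], [1.0127, -0.5737], [0.8888, -0.5696]]
```

View pics/c1.png

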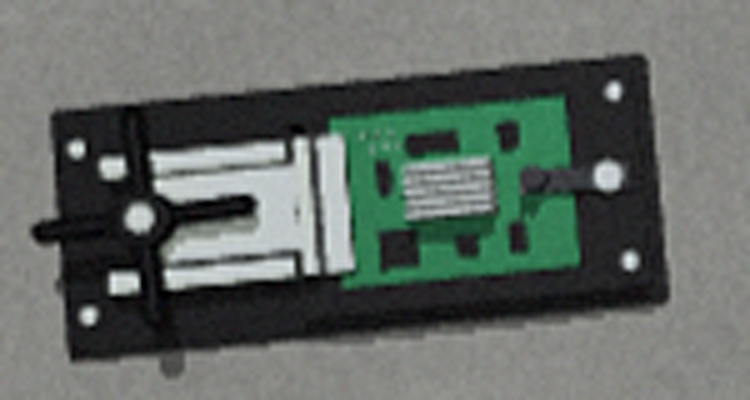

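View pics/c2.png

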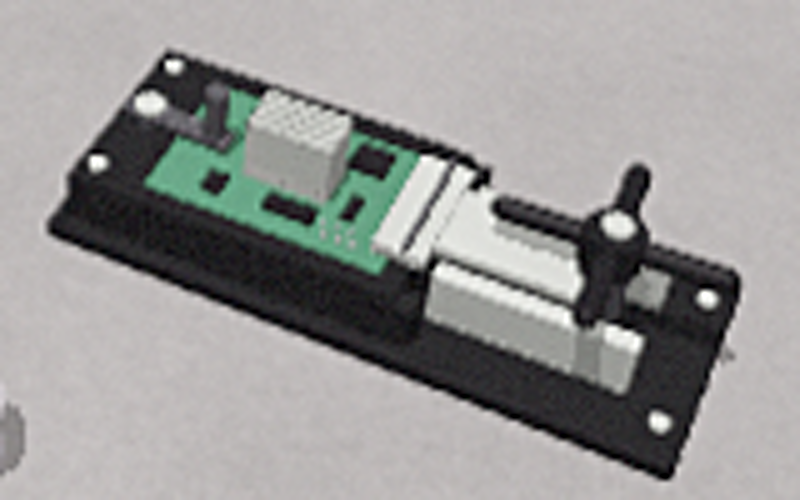

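The zooms show no tilt in the layout and the wheel is at about 0: spokes lie along the holder axes. Crop c1 has the hub cap at (140,217), the pivot screw at (608,177) and the heat sink at (448,188). Next I'll compute a common holder frame from both views.

Run:
```python
from h import *
from scipy.optimize import least_squares
T=dict(np.load("pics/top0.npz")); S=dict(np.load("pics/scene0.npz"))
t=lambda x,y:((x+.5)/5-.5+135,(y+.5)/5-.5+195)
s=lambda x,y:((x+.5)/5-.5+280,(y+.5)/5-.5+200)
pts=[((0,.175,.090),t(140,217),s(620,222)),((0,-.092,.057),t(608,177),s(150,103)),((0,0,.085),t(448,188),None),((0,-.05,.087),t(535,178),s(217,90)),
 ((-.015,.025,.085),None,s(348,117)),((.015,-.025,.085),None,s(262,93)),((-.05,-.07,.045),t(580,267),None),((.05,-.07,.045),t(566,98),s(146,185))]
W=lambda p,X:np.array([p[0]+np.cos(p[2])*X[0]-np.sin(p[2])*X[1],p[1]+np.sin(p[2])*X[0]+np.cos(p[2])*X[1],X[2]])
def f(p): return np.concatenate([proj(c,W(p,X))-q for X,a,b in pts for c,q in((T,a),(S,b)) if q is not None])
r=least_squares(f,[.5,.15,.1],loss="soft_l1");p=r.x;print("holder",p.round(4));print(f(p).reshape(-1,2).round(1).tolist())
for n,X in dict(hub=(0,.175,0),piv=(0,-.092,0),post=(0,-.05,0)).items(): print(n,W(p,X).round(4))
# tray rim
for nm,c,reg in(("top",T,(330,200,415,275)),("scene",S,(185,165,265,215))):
    x0,y0,x1,y1=reg; g=cv2.cvtColor(c["image"],cv2.COLOR_RGB2GRAY)[y0:y1,x0:x1]
    m=(g<70).astype(np.uint8); k=max(cv2.findContours(m,cv2.RETR_EXTERNAL,cv2.CHAIN_APPROX_NONE)[0],key=cv2.contourArea)
    a=cv2.approxPolyDP(cv2.convexHull(k),4,True).reshape(-1,2)+[x0,y0]
    print(nm,[(q.tolist(),ray(c,q,.03)[:2].round(4).tolist()) for q in a])
m=T["image"][210:232,298:318].min(axis=2)>150; v,u=np.nonzero(m);print("jar",ray(T,(u.mean()+298,v.mean()+210),.055))
```

```text
holder [0.5138 0.0958 0.1011]
[[0.1, 0.1], [-0.3, -0.1], [0.2, -0.2], [0.1, -0.1], [-0.1, 0.0], [-0.2, 0.3], [0.6, -0.8], [1.3, 0.0], [-2.5, 5.1], [0.1, -0.3], [-0.2, -0.2], [-0.2, -0.7]]
hub [0.4961 0.2699 0.    ]
piv [0.5231 0.0043 0.    ]
post [0.5188 0.0461 0.    ]
top [([346, 209], [0.5882, -0.2615]), ([404, 220], [0.556, -0.4341]), ([397, 264], [0.4254, -0.4108]), ([338, 254], [0.4542, -0.2366])]
scene [([258, 195], [0.487, -0.2168]), ([226, 212], [0.6141, -0.2434]), ([196, 184], [0.5609, -0.4284]), ([226, 169], [0.4311, -0.4074]), ([257, 189], [0.4626, -0.2402])]
jar [ 0.55171209 -0.1475645   0.055     ]
```

Holder is at (0.5138, 0.0958) with yaw 0.101. Tray is at (0.506, -0.336) with yaw -0.184. First leg goes around the base at the present height.

```bash
cat >> h.py <<'E'
def go(x,y,z,yaw):
    "print shift in the tool's axes and turn needed to reach a tool-down pose"
    from scipy.spatial.transform import Rotation as Ro
    o=bot.get_obs(); R=Ro.from_euler("xyz",o["tool_rot"]); G=Ro.from_euler("xyz",[np.pi,0,yaw])
    print("shift",(R.inv().apply(np.array([x,y,z])-o["eef_pos"])).round(4),"turn",(R.inv()*G).as_rotvec().round(3),"t",round(o["t"],2),"pos",o["eef_pos"].round(4),"rot",o["tool_rot"].round(3),"q7",o["qpos"][6].round(2),"gap",round(o["finger_gap"],3))
E
echo '[[[0.03,-0.0237,0,0,0,0,1],[0.061,-0.0474,0,0,0,0,1],[0.091,-0.0711,0,0,0,0,1],[0.122,-0.0948,0,0,0,0,1],[0.152,-0.1185,0,0,0,0,1]]]' | python3 drive.py
echo '[[[0.03,-0.0237,0,0,0,0,1],[0.061,-0.0474,0,0,0,0,1],[0.091,-0.0711,0,0,0,0,1],[0.122,-0.0948,0,0,0,0,1],[0.152,-0.1185,0,0,0,0,1]]]' | python3 drive.py
echo '[[[0.03,-0.0237,0,0,0,0,1],[0.061,-0.0474,0,0,0,0,1],[0.091,-0.0711,0,0,0,0,1],[0.122,-0.0948,0,0,0,0,1],[0.152,-0.1185,0,0,0,0,1]]]' | python3 drive.py
python3 -c "from h import *;go(.4961,.2699,.2,.886)"
```

```text
t: 0.52
eef_pos: [0.2822, -0.5017, 0.2221]
tool_rot: [-3.141, 0.0, 0.243]
contact_force: [0.0, -0.5, -0.7]
finger_gap: 1.001
grip_force: 0.0
t: 0.93
eef_pos: [0.4011, -0.3502, 0.2224]
tool_rot: [-3.141, 0.0, 0.243]
contact_force: [0.6, -0.2, 0.4]
finger_gap: 0.998
grip_force: 0.0
t: 1.35
eef_pos: [0.5201, -0.1988, 0.2223]
tool_rot: [-3.142, 0.0, 0.243]
contact_force: [0.5, -0.7, -0.1]
finger_gap: 0.999
grip_force: 0.0
shift [ 0.0894 -0.4607  0.0223] turn [-0.     0.    -0.643] t 1.35 pos [ 0.5201 -0.1988  0.2223] rot [-3.142  0.     0.243] q7 -1.14 gap 0.999
```

```bash
echo '[[[0.006,-0.031,0,0,0,0,1],[0.012,-0.062,0,0,0,0,1],[0.018,-0.092,0,0,0,0,1],[0.024,-0.123,0,0,0,0,1],[0.03,-0.154,0,0,0,0,1]]]' | python3 drive.py | head -3
echo '[[[0.006,-0.031,0,0,0,0,1],[0.012,-0.062,0,0,0,0,1],[0.018,-0.092,0,0,0,0,1],[0.024,-0.123,0,0,0,0,1],[0.03,-0.154,0,0,0,0,1]]]' | python3 drive.py | head -3
echo '[[[0.006,-0.031,0.004,0,0,-0.12,1],[0.012,-0.062,0.008,0,0,-0.24,1],[0.018,-0.092,0.012,0,0,-0.36,1],[0.024,-0.123,0.016,0,0,-0.48,1],[0.03,-0.153,0.022,0,0,-0.6,1]]]' | python3 drive.py
python3 -c "from h import *;go(.4961,.2699,.066,.886)"
```

```text
t: 1.77
eef_pos: [0.511, -0.0424, 0.2222]
tool_rot: [3.142, 0.001, 0.243]
t: 2.18
eef_pos: [0.5031, 0.1141, 0.2223]
tool_rot: [3.141, 0.001, 0.243]
t: 2.6
eef_pos: [0.4957, 0.2701, 0.2004]
tool_rot: [3.141, -0.0, 0.849]
contact_force: [0.7, 0.3, -0.3]
finger_gap: 1.006
grip_force: 0.0
shift [1.000e-04 4.000e-04 1.344e-01] turn [ 0.    -0.    -0.037] t 2.6 pos [0.4957 0.2701 0.2004] rot [ 3.141 -0.     0.849] q7 -1.53 gap 1.006
```

```bash
echo '[[[0,0,0.03,0,0,-0.037,1],[0,0,0.06,0,0,-0.037,1],[0,0,0.09,0,0,-0.037,1],[0,0,0.115,0,0,-0.037,1],[0,0,0.133,0,0,-0.037,1]]]' | python3 drive.py
echo '[[[0,0,0,0,0,-0.1,1],[0,0,0,0,0,-0.2,1],[0,0,0,0,0,-0.3,1],[0,0,0,0,0,-0.4,1],[0,0,0,0,0,-0.5,1]]]' | python3 drive.py
python3 -c "from h import *;go(.4961,.2699,.067,.886)"
```

```text
t: 3.02
eef_pos: [0.4946, 0.2675, 0.0646]
tool_rot: [-3.14, 0.004, 0.88]
contact_force: [1.3, -0.8, 0.4]
finger_gap: 0.999
grip_force: 0.0
t: 3.43
eef_pos: [0.4959, 0.2695, 0.0672]
tool_rot: [-3.141, -0.002, 1.384]
contact_force: [0.3, 4.3, -2.0]
finger_gap: 0.996
grip_force: 1.5
shift [0.0005 0.0001 0.0002] turn [-0.001 -0.002  0.498] t 3.43 pos [0.4959 0.2695 0.0672] rot [-3.141e+00 -2.000e-03  1.384e+00] q7 -1.19 gap 0.996
```

```bash
for_note=; echo '[[[0,0,0,0,0,-0.11,1],[0,0,0,0,0,-0.22,1],[0,0,0,0,0,-0.33,1],[0,0,0,0,0,-0.44,1],[0,0,0,0,0,-0.55,1]]]' | python3 drive.py | grep -v fin
echo '[[[0,0,0,0,0,-0.11,1],[0,0,0,0,0,-0.22,1],[0,0,0,0,0,-0.33,1],[0,0,0,0,0,-0.44,1],[0,0,0,0,0,-0.55,1]]]' | python3 drive.py| grep -v fin
echo '[[[0,0,0,0,0,-0.11,1],[0,0,0,0,0,-0.22,1],[0,0,0,0,0,-0.33,1],[0,0,0,0,0,-0.44,1],[0,0,0,0,0,-0.55,1]]]' | python3 drive.py| grep -v fin
echo '[[[0,0,0,0,0,-0.11,1],[0,0,0,0,0,-0.22,1],[0,0,0,0,0,-0.33,1],[0,0,0,0,0,-0.44,1],[0,0,0,0,0,-0.55,1]]]' | python3 drive.py| grep -v fin
python3 -c "from h import *;go(.4961,.2699,.067,.886);print(bot.get_obs()['ft_torque'])"
```

```text
t: 3.85
eef_pos: [0.4957, 0.2704, 0.0675]
tool_rot: [3.14, -0.003, 1.935]
contact_force: [-0.4, 4.0, -1.0]
grip_force: 1.5
t: 4.27
eef_pos: [0.496, 0.2699, 0.0676]
tool_rot: [3.139, -0.001, 2.485]
contact_force: [-0.8, 2.4, -0.6]
grip_force: 1.6
t: 4.68
eef_pos: [0.4967, 0.2697, 0.0676]
tool_rot: [3.139, 0.001, 3.035]
contact_force: [1.5, 3.5, -1.5]
grip_force: 1.8
t: 5.1
eef_pos: [0.497, 0.2699, 0.0677]
tool_rot: [3.139, 0.003, -2.699]
contact_force: [1.5, 3.5, -0.3]
grip_force: 1.8
shift [0.0009 0.0004 0.0007] turn [ 5.000e-03 -2.000e-03  2.698e+00] t 5.1 pos [0.497  0.2699 0.0677] rot [ 3.139e+00  3.000e-03 -2.699e+00] q7 0.69 gap 1.005
[ 0.78183699 -0.53392879 -0.10651303]
```

```bash
echo '[[[0,0,0,0,0,-0.1,1],[0,0,0,0,0,-0.2,1],[0,0,0,0,0,-0.3,1],[0,0,0,0,0,-0.37,1],[0,0,0,0,0,-0.44,1]]]' | python3 drive.py| grep -v fin
python3 -c "from h import *;print(bot.get_obs()['ft_torque'])"
echo '[[[0,0,0,0,0,-0.04,1],[0,0,0,0,0,-0.08,1],[0,0,0,0,0,-0.1,1]]]' | python3 drive.py| grep -v fin
python3 -c "from h import *;print(bot.get_obs()['ft_torque']);s=snap('top','top1');crop(s,135,195,150,80,5,'c3')"
```

```text
t: 5.52
eef_pos: [0.497, 0.2696, 0.0676]
tool_rot: [3.141, 0.003, -2.261]
contact_force: [1.6, 2.5, 0.6]
grip_force: 1.5
[ 0.70184786 -0.54302154 -0.14145052]
t: 5.77
eef_pos: [0.4969, 0.2693, 0.0676]
tool_rot: [3.141, 0.002, -2.163]
contact_force: [2.2, 1.5, 0.1]
grip_force: 1.2
[ 0.57355172 -0.50061411 -0.11243489]
```

View pics/c3.png

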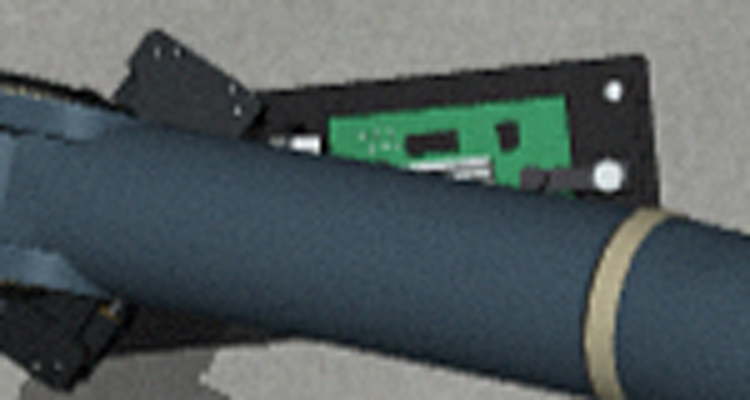

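The arm hides the wheel here. At the board's left end, crop (322,140), the jaw's top corner has gone back. No stop has been felt yet, so I'll go on in small steps.

```bash
T='from h import *;o=bot.get_obs();print(o["tool_rot"][2].round(3),o["ft_torque"].round(2),o["contact_force"].round(1),o["qpos"][6].round(2))'
echo '[[[0,0,0,0,0,-0.03,1],[0,0,0,0,0,-0.06,1],[0,0,0,0,0,-0.08,1]]]' | python3 drive.py >/dev/null; python3 -c "$T"
echo '[[[0,0,0,0,0,-0.02,1],[0,0,0,0,0,-0.04,1]]]' | python3 drive.py >/dev/null; python3 -c "$T"
echo '[[[0,0,0,0,0,-0.02,1],[0,0,0,0,0,-0.04,1]]]' | python3 drive.py >/dev/null; python3 -c "$T"
```

```text
-2.084 [ 1.55 -1.04 -0.33] [ 4.   6.4 -3. ] 1.24
-2.047 [ 1.85 -1.16 -1.98] [ 3.8  8.2 -4.2] 1.28
-2.019 [ 2.09 -1.14 -5.23] [ 2.   9.8 -4.7] 1.31
```

The torque jumped from 0.3 to 5 N m, so the wheel is at its stop. I'll back off into the gap and rise.

```bash
echo '[[[0,0,0,0,0,0.1,1],[0,0,0,0,0,0.2,1],[0,0,0,0,0,0.3,1],[0,0,0,0,0,0.4,1]]]' | python3 drive.py
echo '[[[0,0,-0.03,0,0,0,1],[0,0,-0.06,0,0,0,1],[0,0,-0.09,0,0,0,1]]]' | python3 drive.py
python3 -c "from h import *;go(.5188,.0461,.16,-1.4696)"
```

```text
t: 6.73
eef_pos: [0.4954, 0.2677, 0.067]
tool_rot: [-3.141, -0.002, -2.409]
contact_force: [-0.4, 0.5, 0.7]
finger_gap: 1.0
grip_force: 0.0
t: 6.98
eef_pos: [0.495, 0.2677, 0.1576]
tool_rot: [3.141, -0.004, -2.403]
contact_force: [0.7, -0.3, 0.6]
finger_gap: 0.998
grip_force: 0.0
shift [ 0.1315 -0.18   -0.002 ] turn [ 0.002 -0.003 -0.934] t 6.98 pos [0.495  0.2677 0.1576] rot [ 3.141 -0.004 -2.403] q7 1.06 gap 0.998
```

```bash
echo '[[[0.024,-0.033,0,0,0,-0.12,1],[0.048,-0.066,0,0,0,-0.24,1],[0.072,-0.098,0,0,0,-0.36,1],[0.096,-0.131,0,0,0,-0.48,1],[0.12,-0.164,0,0,0,-0.6,1]]]' | python3 drive.py >/dev/null
python3 -c "from h import *;go(.5188,.0461,.16,-1.4696);s=snap('scene','s2');crop(s,280,200,160,100,5,'c4')"
```

```text
shift [ 0.0254 -0.0095 -0.0029] turn [ 0.002 -0.002 -0.351] t 7.4 pos [0.5159 0.0731 0.1571] rot [ 3.140e+00 -2.000e-03 -1.821e+00] q7 1.98 gap 0.999
```

View pics/c4.png

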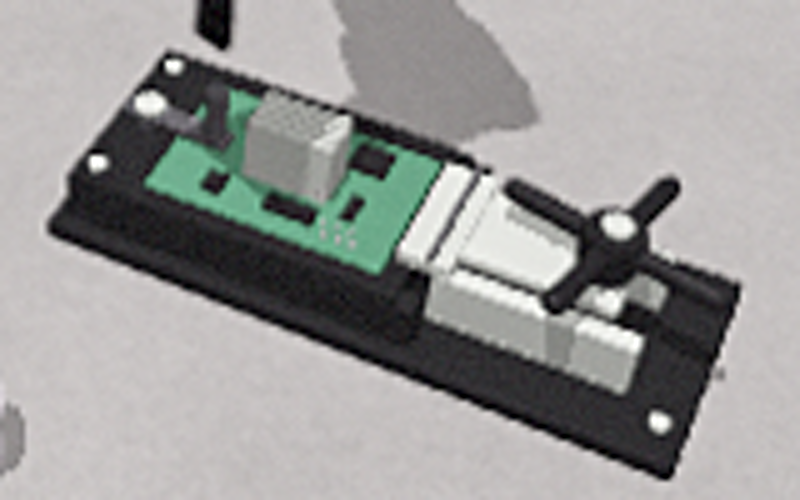

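The jaw edge has moved from crop x≈375 to ≈400, and the board's end corner (440,160) shows free. Next I'll go over the thumb post and pregrip it.

```bash
echo '[[[0.012,-0.005,0,0,0,-0.1,0.6],[0.0254,-0.0095,0,0,0,-0.2,0.6],[0.0254,-0.0095,0,0,0,-0.2,0.6]]]' | python3 drive.py >/dev/null
python3 -c "from h import *;go(.5188,.0461,.063,-1.62)"
```

```text
shift [-0.0012  0.0004  0.0936] turn [ 0.002 -0.003 -0.01 ] t 7.7 pos [0.5193 0.0452 0.1566] rot [ 3.139e+00 -3.000e-03 -1.630e+00] q7 2.22 gap 0.853
```

```bash
echo '[[[-0.001,0,0.03,0,0,0,0.5],[-0.001,0,0.06,0,0,0,0.5],[-0.001,0,0.08,0,0,0,0.5],[-0.001,0,0.093,0,0,0,0.5]]]' | python3 drive.py
echo '[[[0,0,0,0,0,0,0],[0,0,0,0,0,0,0],[0,0,0,0,0,0,0],[0,0,0,0,0,0,0],[0,0,0,0,0,0,0]]]' | python3 drive.py 5
python3 -c "from h import *;go(.5188,.0461,.063,-1.62)"
```

```text
t: 8.03
eef_pos: [0.5178, 0.05, 0.0622]
tool_rot: [3.138, -0.001, -1.628]
contact_force: [-0.6, -0.4, 0.6]
finger_gap: 0.565
grip_force: 0.0
t: 8.45
eef_pos: [0.5204, 0.0499, 0.0657]
tool_rot: [-3.14, 0.0, -1.627]
contact_force: [0.8, 0.4, -0.1]
finger_gap: 0.21
grip_force: 0.0
shift [0.0039 0.0014 0.0027] turn [-0.002  0.    -0.007] t 8.45 pos [0.5204 0.0499 0.0657] rot [-3.14   0.    -1.627] q7 2.11 gap 0.21
```

```bash
echo '[[[0.002,0,0,0,0,0,0],[0.004,0,0,0,0,0,0],[0.004,0,0,0,0,0,0],[0.004,0,0,0,0,0,0]]]' | python3 drive.py 5
python3 -c "from h import *;go(.5188,.0461,.063,-1.62)"
```

```text
t: 8.78
eef_pos: [0.52, 0.0483, 0.0657]
tool_rot: [-3.139, 0.005, -1.625]
contact_force: [0.8, 5.9, 0.5]
finger_gap: 0.159
grip_force: 5.0
shift [0.0022 0.001  0.0027] turn [-0.002  0.005 -0.005] t 8.78 pos [0.52   0.0483 0.0657] rot [-3.139  0.005 -1.625] q7 2.12 gap 0.159
```

The gap is 13.8 mm, so the post is held. I'll swing the tab clockwise about its pivot, with the wrist turning along, 0.5 rad per command.

```bash
echo '[[[-0.0004,-0.0042,0,0,0,0.1,0],[-0.0005,-0.0084,0,0,0,0.2,0],[-0.0001,-0.0126,0,0,0,0.3,0],[0.0008,-0.0167,0,0,0,0.4,0],[0.002,-0.0207,0,0,0,0.5,0]]]' | python3 drive.py
echo '[[[-0.0004,-0.0042,0,0,0,0.1,0],[-0.0005,-0.0084,0,0,0,0.2,0],[-0.0001,-0.0126,0,0,0,0.3,0],[0.0008,-0.0167,0,0,0,0.4,0],[0.002,-0.0207,0,0,0,0.5,0]]]' | python3 drive.py
python3 -c "
from h import *
a=1.0; b=1.672-a; go(.5231+.042*np.cos(b),.0043+.042*np.sin(b),.066,-1.625-a)"
```

```text
t: 9.2
eef_pos: [0.5405, 0.0447, 0.0656]
tool_rot: [3.141, 0.004, -2.13]
contact_force: [0.7, 3.8, 1.6]
finger_gap: 0.158
grip_force: 5.0
t: 9.62
eef_pos: [0.5574, 0.0316, 0.0656]
tool_rot: [3.14, 0.004, -2.63]
contact_force: [0.9, 3.3, 1.0]
finger_gap: 0.153
grip_force: 5.0
shift [ 0.0018 -0.0003 -0.0004] turn [ 0.001  0.004 -0.005] t 9.62 pos [0.5574 0.0316 0.0656] rot [ 3.14   0.004 -2.63 ] q7 1.31 gap 0.153
```

Third step, then open slightly.

```bash
echo '[[[-0.0004,-0.0042,0,0,0,0.1,0],[-0.0005,-0.0084,0,0,0,0.2,0],[-0.0001,-0.0126,0,0,0,0.3,0],[0.0008,-0.0167,0,0,0,0.4,0],[0.002,-0.0207,0,0,0,0.5,0]]]' | python3 drive.py
echo '[[[0,0,0,0,0,0,0.4],[0,0,0,0,0,0,0.4],[0,0,0,0,0,0,0.4],[0,0,0,0,0,0,0.4]]]' | python3 drive.py
echo '[[[0,0,-0.03,0,0,0,0.4],[0,0,-0.06,0,0,0,0.4],[0,0,-0.09,0,0,0,0.4]]]' | python3 drive.py >/dev/null
python3 -c "
from h import *
go(.5138,.0958,.16,-1.4696);snap('top','top2');s=snap('scene','s3');crop(s,280,200,160,100,5,'c5')"
```

```text
t: 10.03
eef_pos: [0.5658, 0.0119, 0.0655]
tool_rot: [3.14, 0.002, -3.131]
contact_force: [0.9, 2.3, 1.7]
finger_gap: 0.158
grip_force: 5.0
t: 10.37
eef_pos: [0.5646, 0.0108, 0.0644]
tool_rot: [-3.141, -0.001, -3.125]
contact_force: [-0.2, 0.0, -0.3]
finger_gap: 0.355
grip_force: 0.0
shift [ 0.049   0.0857 -0.0048] turn [ 2.000e-03 -1.000e-03 -1.655e+00] t 10.62 pos [0.5642 0.011  0.155 ] rot [ 3.141e+00 -2.000e-03 -3.124e+00] q7 1.02 gap 0.396
```

View pics/c5.png

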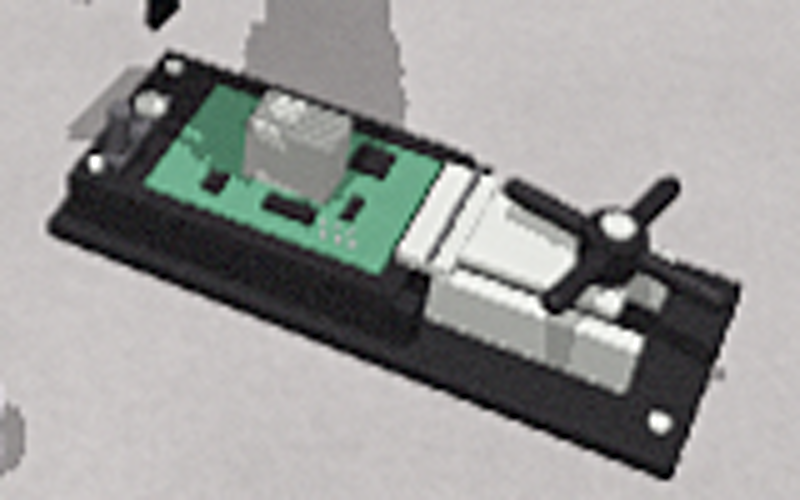

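The tab now lies aside at crop (120,130), the board's full outline is free, and the jaw is clear. Next I'll move over the heat sink.

```bash
echo '[[[0.01,0.017,0,0,0,0.1,1],[0.02,0.034,0,0,0,0.2,1],[0.03,0.051,0,0,0,0.3,1],[0.04,0.07,0,0,0,0.4,1],[0.049,0.0857,0,0,0,0.5,1]]]' | python3 drive.py>/dev/null
echo '[[[0,0,0,0,0,0.1,1],[0,0,0,0,0,0.2,1],[0,0,0,0,0,0.3,1],[0,0,0,0,0,0.4,1],[0,0,0,0,0,0.5,1]]]' | python3 drive.py>/dev/null
echo '[[[0,0,0,0,0,0.1,0.7],[0,0,0,0,0,0.2,0.7],[0,0,0,0,0,0.3,0.7],[0,0,0,0,0,0.4,0.7],[0,0,0,0,0,0.49,0.7]]]' | python3 drive.py>/dev/null
python3 -c "from h import *;go(.5138,.0958,.058,1.672)"
```

```text
shift [ 0.0002 -0.      0.0957] turn [-0.002  0.    -0.009] t 11.97 pos [0.514  0.0956 0.1537] rot [-3.14   0.     1.663] q7 -0.44 gap 0.736
```

```bash
echo '[[[0,0,0.03,0,0,-0.009,0.7],[0,0,0.06,0,0,-0.009,0.7],[0,0,0.08,0,0,-0.009,0.7],[0,0,0.09,0,0,-0.009,0.7],[0,0,0.0975,0,0,-0.009,0.7]]]' | python3 drive.py
echo '[[[0,0,0,0,0,0,0],[0,0,0,0,0,0,0],[0,0,0,0,0,0,0],[0,0,0,0,0,0,0],[0,0,0,0,0,0,0]]]' | python3 drive.py 30
echo '[[[0,0,0,0,0,0,0],[0,0,0,0,0,0,0]]]' | python3 drive.py 30
python3 -c "from h import *;go(.5138,.0958,.058,1.672)"
```

```text
t: 12.38
eef_pos: [0.5136, 0.0957, 0.0553]
tool_rot: [-3.139, 0.0, 1.677]
contact_force: [-0.1, 0.3, -0.3]
finger_gap: 0.699
grip_force: 0.0
t: 12.8
eef_pos: [0.5154, 0.0959, 0.058]
tool_rot: [3.14, 0.0, 1.676]
contact_force: [0.7, -0.3, 0.6]
finger_gap: 0.404
grip_force: 0.0
t: 12.97
eef_pos: [0.5151, 0.0959, 0.0578]
tool_rot: [3.14, 0.0, 1.676]
contact_force: [-0.3, 0.4, 3.7]
finger_gap: 0.346
grip_force: 30.0
shift [ 0.0001 -0.0013 -0.0002] turn [0.001 0.    0.004] t 12.97 pos [0.5151 0.0959 0.0578] rot [3.14  0.    1.676] q7 -0.54 gap 0.346
```

```bash
echo '[[[0,0,-0.003,0,0,0,0],[0,0,-0.006,0,0,0,0],[0,0,-0.01,0,0,0,0],[0,0,-0.015,0,0,0,0],[0,0,-0.02,0,0,0,0]]]' | python3 drive.py 40
echo '[[[0,0,-0.02,0,0,0,0],[0,0,-0.04,0,0,0,0],[0,0,-0.06,0,0,0,0],[0,0,-0.08,0,0,0,0],[0,0,-0.1,0,0,0,0]]]' | python3 drive.py
python3 -c "from h import *;go(.506,-.336,.17,1.387);s=snap('scene','s4');crop(s,200,130,250,170,3,'c6')"
```

```text
t: 13.38
eef_pos: [0.5145, 0.0958, 0.0774]
tool_rot: [-3.141, 0.0, 1.676]
contact_force: [-0.1, 0.5, -2.1]
finger_gap: 0.338
grip_force: 40.0
t: 13.8
eef_pos: [0.5143, 0.0959, 0.1783]
tool_rot: [3.142, 0.0, 1.676]
contact_force: [0.2, 0.5, -2.6]
finger_gap: 0.344
grip_force: 40.0
shift [-0.4286 -0.0538  0.0084] turn [0.    0.    0.289] t 13.8 pos [0.5143 0.0959 0.1783] rot [3.142 0.    1.676] q7 -0.41 gap 0.344
```

View pics/c6.png

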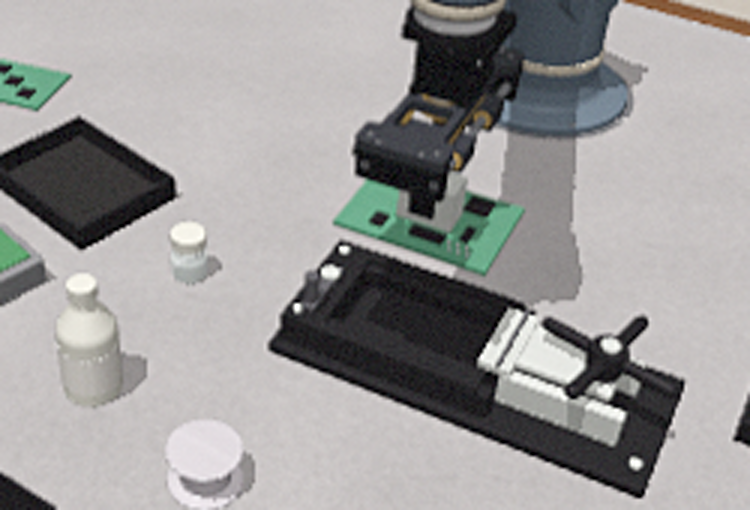

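The board is held level by its sink at crop (430,225), the nest is empty, and nothing else has moved. I'll carry it to the tray gently.

```bash
echo '[[[-0.02,-0.002,0,0,0,0,0],[-0.05,-0.006,0,0,0,0,0],[-0.08,-0.01,0,0,0,0,0],[-0.11,-0.014,0,0,0,0,0],[-0.143,-0.018,0,0,0,0,0]]]' | python3 drive.py >/dev/null
echo '[[[-0.029,-0.004,0,0,0,0,0],[-0.058,-0.007,0,0,0,0,0],[-0.086,-0.011,0,0,0,0,0],[-0.114,-0.014,0,0,0,0,0],[-0.143,-0.018,0,0,0,0,0]]]' | python3 drive.py >/dev/null
echo '[[[-0.033,-0.004,0,0,0,0.05,0],[-0.066,-0.008,0,0,0,0.11,0],[-0.096,-0.012,0,0,0,0.17,0],[-0.123,-0.015,0,0,0,0.23,0],[-0.143,-0.018,0,0,0,0.289,0]]]' | python3 drive.py >/dev/null
echo '[[[0,0,0,0,0,0,0],[0,0,0,0,0,0,0]]]' | python3 drive.py
python3 -c "from h import *;go(.506,-.336,.0228,1.387);s=snap('top','top3');crop(s,320,180,110,110,5,'c7')"
```

```text
t: 15.27
eef_pos: [0.5055, -0.3372, 0.1765]
tool_rot: [-3.141, -0.001, 1.385]
contact_force: [-0.1, -0.4, -2.6]
finger_gap: 0.339
grip_force: 40.0
shift [0.0011 0.0003 0.1537] turn [-0.001 -0.001 -0.002] t 15.27 pos [ 0.5055 -0.3372  0.1765] rot [-3.141e+00 -1.000e-03  1.385e+00] q7 0.13 gap 0.339
```

View pics/c7.png

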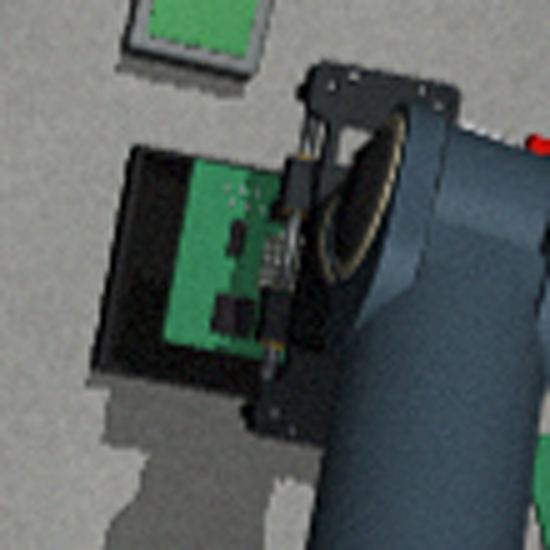

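The board is parallel to the tray walls; the sideways offset in the image (board edge at crop x≈180) is parallax from its height. I'll lower it, slowly near the floor.

```bash
echo '[[[0.001,0,0.02,0,0,0,0],[0.001,0,0.045,0,0,0,0],[0.001,0,0.07,0,0,0,0],[0.001,0,0.09,0,0,0,0],[0.001,0,0.105,0,0,0,0]]]' | python3 drive.py | sed -n 2,4p
echo '[[[0,0,0.012,0,0,0,0],[0,0,0.022,0,0,0,0],[0,0,0.03,0,0,0,0],[0,0,0.036,0,0,0,0],[0,0,0.04,0,0,0,0]]]' | python3 drive.py| sed -n 2,4p
echo '[[[0,0,0.001,0,0,0,0],[0,0,0.002,0,0,0,0],[0,0,0.003,0,0,0,0],[0,0,0.004,0,0,0,0]]]' | python3 drive.py| sed -n 2,4p
python3 -c "from h import *;go(.506,-.336,.0228,1.387)"
```

```text
eef_pos: [0.5059, -0.3326, 0.0703]
tool_rot: [-3.139, -0.002, 1.39]
contact_force: [-0.7, 0.2, -1.5]
eef_pos: [0.5065, -0.3352, 0.0318]
tool_rot: [3.141, -0.0, 1.388]
contact_force: [0.7, -0.3, -2.3]
eef_pos: [0.5066, -0.3357, 0.0286]
tool_rot: [3.14, 0.0, 1.387]
contact_force: [-0.4, 0.3, -2.5]
shift [-0.0004 -0.0006  0.0058] turn [ 0.001  0.    -0.   ] t 16.48 pos [ 0.5066 -0.3357  0.0286] rot [3.14  0.    1.387] q7 0.04 gap 0.342
```

```bash
echo '[[[0,0,0.001,0,0,0,0],[0,0,0.002,0,0,0,0],[0,0,0.003,0,0,0,0],[0,0,0.004,0,0,0,0]]]' | python3 drive.py| sed -n 2,4p
echo '[[[0,0,0.0005,0,0,0,0],[0,0,0.001,0,0,0,0]]]' | python3 drive.py| sed -n 2,4p
echo '[[[0,0,0.0005,0,0,0,0],[0,0,0.001,0,0,0,0]]]' | python3 drive.py| sed -n 2,4p
```

```text
eef_pos: [0.5063, -0.3355, 0.0241]
tool_rot: [3.141, 0.0, 1.387]
contact_force: [-0.1, 0.5, -2.3]
eef_pos: [0.5062, -0.3355, 0.023]
tool_rot: [-3.142, 0.0, 1.387]
contact_force: [0.4, -0.3, -2.2]
eef_pos: [0.5062, -0.3354, 0.0228]
tool_rot: [-3.141, 0.0, 1.387]
contact_force: [-2.8, 1.9, 8.0]
```

Contact is felt: 8 N upward at the expected height. I'll open and rise.

```bash
echo '[[[0,0,0,0,0,0,0.45],[0,0,0,0,0,0,0.5],[0,0,0,0,0,0,0.55],[0,0,0,0,0,0,0.6],[0,0,0,0,0,0,0.6]]]' | python3 drive.py
echo '[[[0,0,-0.01,0,0,0,0.6],[0,0,-0.03,0,0,0,0.6],[0,0,-0.06,0,0,0,0.6],[0,0,-0.09,0,0,0,0.6],[0,0,-0.12,0,0,0,0.6]]]' | python3 drive.py |sed -n 2,4p
echo '[[[-0.001,0.03,-0.02,0,0,0,0.6],[0,0.06,-0.04,0,0,0,0.6],[0,0.09,-0.06,0,0,0,0.6],[0,0,-0.08,0,0,0,0.6],[0,0,-0.1,0,0,0,0.6]]]' | python3 drive.py |sed -n 2,4p
python3 -c "
from h import *
T=snap('top','top4');s=snap('scene','s5');a=cv2.resize(s['image'],(800,600))[:,:,::-1];cv2.imwrite('pics/c8.png',a)
crop(s,100,110,350,190,2,'c9')"
```

```text
t: 17.57
eef_pos: [0.5063, -0.3355, 0.022]
tool_rot: [3.141, 0.0, 1.387]
contact_force: [-0.3, 0.5, -0.1]
finger_gap: 0.572
grip_force: 0.0
eef_pos: [0.5061, -0.3352, 0.1439]
tool_rot: [3.142, -0.0, 1.387]
contact_force: [-0.6, -0.5, -0.6]
eef_pos: [0.5217, -0.3372, 0.2307]
tool_rot: [-3.139, -0.005, 1.39]
contact_force: [-1.9, -0.2, 0.4]
```

View pics/c9.png

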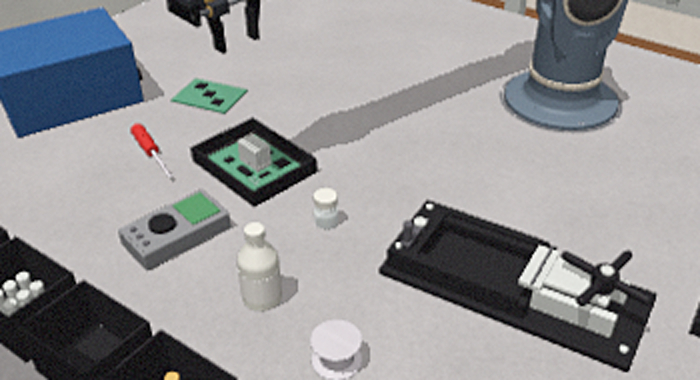

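The board lies flat in the tray, sink up at crop (253,150), inside all four walls. The jar, bottle, spool, meter, screwdriver and spare board look unmoved. I'll let the arm settle and hand in.

```bash
echo '[[[0,0,0,0,0,0,0.6],[0,0,0,0,0,0,0.6],[0,0,0,0,0,0,0.6]]]' | python3 drive.py |sed -n 1,4p
python3 -c "from plant import bot;print(bot.close_job())"
```

```text
t: 18.75
eef_pos: [0.5204, -0.3377, 0.233]
tool_rot: [3.142, -0.0, 1.388]
contact_force: [0.1, -0.3, -0.3]
the job is handed in; nothing more can be done
None
```

I turned the wheel back to its stop, swung the tab about 1.5 rad aside, then lifted the board out level and set it flat in the tray, heat sink up; I handed the job in at about 18.8 s, and the last picture showed the loose items in view unmoved (the fan was out of that frame).

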